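# Clear the lane, then thread the guide rod through both bushings and hold it

### The arm

A 7-joint arm with a two-finger parallel gripper is mounted at the origin on a cart in front of the work surface, level with it; the furniture and walls round the work are solid. World frame = base frame: x ahead of the robot, y to its left, z up, the work surface at z = 0. Lengths are in m, angles in rad, forces in N, time in s.
With the tool pointing down it reaches from about 0.35 to 0.9 m from the base axis. Payload 8.1 kg.
Tool frame: the origin (TCP) lies at the very end of the fingers, on their centre line; the grasp point (between the pads) lies 19 mm behind it (grasp_offset is the distance from the TCP to the grasp point, in m); z points along the fingers, y is the line along which they close (so a half turn about z gives the same grasp; the last joint's range is limited). The gripper opens to 92 mm and grips with 3 to 60 N. Pads are 19 mm wide; open, the fingers measure 130 mm over their backs; the gripper's body (75 mm by 190 mm) begins 47 mm behind the grasp point.
Start: joints at [-1.285, 0.434, 0.025, 1.573, -0.012, 1.134, -0.075], TCP at [0.237, 0.578, 0.227] pointing down, gripper open.
Joint ranges: [-2.62, 2.62], [-0.44, 2.09], [-1.27, 1.32], [0.08, 2.57], [-1.32, 4.46], [0.12, 2], [-2.74, 2.74]. Speed limits (rad/s): [2.22, 2.22, 3.01, 3.01, 3.14, 3.14, 3.14].

### API

Orientations are given as a rotation vector (axis times angle).
In Python, from cell import observe, get_image, camera_params, sign_off, silhouettes, grasp_offset gives the robot as it stands. The module is installed in compiled form; this text tells all that it offers.
- The arm moves only by the tool jog_arm, never from a script. Its argument "motion" is a list that holds one entry, the list of rows, each a list of 7 numbers: the shift along the tool's x, y, z in m, then the turn, a rotation vector about the tool's x, y, z in rad, then the closure, from -1 (fully open) to 1 (shut), so that 0 is half open. In form: [[[dx, dy, dz, wx, wy, wz, hand], ...]]. A call has 1 to 10 rows; each row is the pose to reach, as a shift and turn from the pose commanded when the call began, along the tool's axes at that moment; what a row does not reach only later rows make up. A row lasts 1/12 s, in which the tool goes at most 41.7 mm and 7.16 degrees, less where a joint would pass 70% of its speed; a pose out of reach is approached as far as the arm can. A call with a gripper value outside its range is refused whole. The fingers move at their own pace and stop on an object; "force" is the grip in N (left out, the last holds). Time passes only in rows, so rows that repeat a pose let the fingers close. It gives the time, the measured TCP pose, the force, the opening and the grip force at its end, in the units of the state.
- observe(): the state, without advancing time (a new reading comes with each control period).
- get_image(name): name is "side" or "top"; returns the picture (384x512x3 uint8, red, green, blue); there is no depth.
- camera_params(name): a dict with "vertical_fov" (degrees; the focal length in pixels is half the picture's height over the tangent of half this angle, whatever the lens; pixels are square), "cx", "cy" (the principal point, pixels), "T" (4x4, takes a point from camera to world coordinates). Camera axes: x right, y down, z forward; pixel columns grow to the right and rows downward; lengths in m; the calibration is good to about 2 mm. A picture is of the moment at which its call begins. camera_params takes no time and is no camera call.
- sign_off(): hands the job in; it is judged then, once.
Trained networks look in the newest picture that a camera, given by its name, has taken for a name from the list of things; names that differ only in an ending like _2 or _b are one class to them, and where a whole thing is asked for, a point or a joint stands for the part that bears it (a point fixed in the world has none). Each returns a list of dicts, best first, with "p" (0 to 1); they miss things now and then, are a little off and sometimes report something else, mostly with a low value. They report only what shows in the picture. A call takes as long as a camera call. They do not tell look-alikes from the thing itself.
- silhouettes(query, camera): "mask" (384x512 bool, what is visible of it) and "pixel" ([column, row] in pixels, amid what is visible of it).
The state is a dict: "clock": time; "joints": joint angles; "dq": joint speeds; "joint_efforts": joint torques, N m; "position": TCP position; "ee_rot": TCP orientation; "force": force on the tool from outside, world axes, zero at the start; "ft_torque": the same for the moment, N m; "width": opening from 0.0 (shut) to 1.0 (fully open); "gripper_force": force on a finger pad.
Only numpy, scipy, OpenCV 4.12 (cv2) and the standard library are available. Lean on these libraries where they do the work, as an engineer would, in place of code of your own. Each camera call takes 0.05 s, during which the arm holds its last target. There are 200 camera calls.

### The job

First clear up the two leftovers on the bench: put the marker pen in the long narrow tray and the short square steel offcut in the square tray. Then pick up the guide rod (the long one with a square grip block at its middle) and thread it, from the flared side, through the near and then the far bushing of the slide, until its end sticks out visibly (about 10 mm) beyond the far bushing. Finish while still gripping the rod there, without pressing hard against the bushings, so that a colleague can tighten the screws; leave the black tape roll where it is.

Things in the scene. Friction and masses are not known exactly. Their poses are not given: they have to be found in the camera images.
- guide_rod: Loose straight round steel rod, 12 mm diameter, 280 mm long along its own x, ends chamfered and alike (either may lead), with a dark square grip block 24 x 24 mm, 40 mm long, at its middle. Lies level on the block, rod axis 12 mm above the bench, about 0.25 kg. Origin: centre of the block's underside; z up.
- rod_mid (a point): Centre of the guide rod: on its axis, in the middle of the grip block, 12 mm above the origin of guide_rod. Axes as guide_rod; x along the rod.
- slide_base: Fixed grey steel plate 170 (x) x 90 (y) x 10 mm with the near bearing block, 60 mm wide, 20 mm thick (x = -50 to -30 mm), top 75 mm above the bench. Its brass bushing lies along x at y = 0, axis 52 mm above the bench: bore 16 mm, flared mouth 24 mm inside, 32 outside, 7 mm out of the block at its -x side. Thread along +x. Origin: centre of the underside.
- near_mouth (a point): Centre of the flared mouth of the near bushing (x = -57 mm in slide_base), where the rod enters, 52 mm above the bench. Axes as slide_base; +x is the threading direction.
- far_block: Fixed second bearing block on the same plate, same size, same bushing, same axis, farther along +x: its near face is 22 to 37 mm beyond the near block's far face (varies); its flared mouth stands 7 mm out towards the near block. Origin: at bench level under the middle of its near face; axes as slide_base.
- far_exit (a point): Centre of the bore at the far (exit) face of the far block, 20 mm beyond the origin of far_block along x and 52 mm above the bench. Axes as slide_base. Lies 79 to 94 mm beyond near_mouth.
- marker_pen: Loose blue felt marker, 14 x 129 x 14 mm, long along its own y axis, lying on the bench, 0.03 kg. Does not roll. Origin: centre of its underside.
- bar_offcut: Loose offcut of plain square steel bar, 80 (x) x 16 x 16 mm, lying on the bench, 0.12 kg. Origin: centre of its underside.
- pen_tray: Fixed long narrow open grey tray, 160 (x) x 100 (y) x 30 mm high, walls and floor 3 mm. Origin: centre of its underside.
- scrap_tray: Fixed square open grey tray, 130 x 130 x 30 mm high, walls and floor 3 mm. Origin: centre of its underside.
- tape: Bystander: loose black tape roll lying flat, 62 mm diameter, 17 mm high. Leave it where it is. Origin: centre of its underside.
There are look-alikes about, which are no part of the job. There is more than one size of the bar_offcut; the job needs the smaller.

How it is judged:
By the outcome, as a careful person would: the job done as asked, in the order asked, and still so for the second after the job is handed in, while the arm keeps its last pose, push and grip.
It also fails if it takes over 72 s, if anything falls off the work surface, if the arm or the gripper's body presses on something with over 40 N, if the wrist force passes 120 N, or if a joint passes its speed limit or range.

## Working session

There is one attempt and no reset: what is moved stays moved. The work goes in short steps, Python scripts to look and compute and a tool call to move; the robot and the scene stay as the last step left them, time stands still between calls to the robot, and variables do not carry over. Pictures are saved under pics/ and viewed, at most 10 in all, crops included, and the job is handed in when it is done.

Besides the shell and the picture viewer there is one more tool, called after "Call:" by a JSON object that holds its "method" and its "body", one argument or row to a line. jog_arm: Moves the arm, as the interface text tells. Its arguments: {"type":"object","properties":{"motion":{"type":"array"},"force":{"type":"number"}},"required":["motion"]}

```bash
mkdir -p pics
cat > h.py <<'E'
import numpy as np, cv2
from cell import *
from scipy.spatial.transform import Rotation as R
def ray(cam,px):
    c=camera_params(cam);f=192/np.tan(np.radians(c["vertical_fov"])/2);T=np.array(c["T"])
    d=T[:3,:3]@np.array([(px[0]-c["cx"])/f,(px[1]-c["cy"])/f,1]);return T[:3,3],d
def at_z(cam,px,z):
    o,d=ray(cam,px);return o+d*(z-o[2])/d[2]
def proj(cam,p):
    c=camera_params(cam);f=192/np.tan(np.radians(c["vertical_fov"])/2);T=np.linalg.inv(np.array(c["T"]))
    q=T[:3,:3]@np.array(p)+T[:3,3];return np.array([c["cx"]+f*q[0]/q[2],c["cy"]+f*q[1]/q[2]])
def save(cam,name):
    im=get_image(cam);cv2.imwrite(name,im[:,:,::-1]);return im
E
python3 - <<'E'
from h import *
np.set_printoptions(precision=4,suppress=True)
a=save("top","pics/top0.png");b=save("side","pics/side0.png")
cv2.imwrite("pics/both.png",cv2.resize(np.hstack([a,b])[:,:,::-1],(800,300)))
print(observe(),grasp_offset)
for c in("top","side"): print({k:np.array(v) for k,v in camera_params(c).items()})
for n in["guide_rod","slide_base","far_block","marker_pen","bar_offcut","pen_tray","scrap_tray","tape"]:
    for d in silhouettes(n,"top"):
        m=d["mask"].astype(np.uint8);print(n,round(d["p"],2),d["pixel"],m.sum(),cv2.minAreaRect(cv2.findNonZero(m)) if m.any() else None)
E
```

```text
{'clock': 0.1, 'joints': array([-1.2846,  0.4351,  0.025 ,  1.574 , -0.0116,  1.134 , -0.0751]), 'dq': array([ 0.0001, -0.0011,  0.0001, -0.0022,  0.0011,  0.0017, -0.0005]), 'joint_efforts': array([  0.0027, -66.9127,   0.9878, -31.5144,  -0.0605,   0.0374,
         0.0001]), 'position': array([0.2368, 0.5779, 0.226 ]), 'ee_rot': array([-0.607 , -3.0823,  0.0022]), 'force': array([ 0.1416, -0.4132,  0.2514]), 'ft_torque': array([ 0.0474,  0.0029, -0.0078]), 'gripper_force': 0.0, 'width': 0.9996431325169708} 0.0188
{'vertical_fov': array(50.134), 'cx': array(250.0501), 'cy': array(193.521), 'T': array([[ 0.0166, -0.9857,  0.1678,  0.2814],
       [-0.9995, -0.021 , -0.0245,  0.1219],
       [ 0.0277, -0.1673, -0.9855,  1.1737],
       [ 0.    ,  0.    ,  0.    ,  1.    ]])}
{'vertical_fov': array(44.5791), 'cx': array(253.0867), 'cy': array(191.0128), 'T': array([[ 0.9184, -0.186 ,  0.3493,  0.0251],
       [-0.3953, -0.4702,  0.7891, -0.931 ],
       [ 0.0175, -0.8627, -0.5054,  0.7284],
       [ 0.    ,  0.    ,  0.    ,  1.    ]])}
guide_rod 0.81 [222.1, 216.8] 457 ((221.981719970
[... 534 characters left out ...]
97059631347656, 200.38235473632812), (25.951313018798828, 5.093247890472412), 75.96376037597656)
bar_offcut 0.71 [115.7, 167.1] 390 ((114.5, 167.5), (37.0, 11.0), 90.0)
pen_tray 0.77 [191.2, 163.3] 1957 ((192.1923065185547, 163.4615478515625), (35.97007369995117, 56.68387222290039), 7.125016689300537)
scrap_tray 0.87 [251.6, 168.2] 2050 ((250.5, 166.0), (46.0, 45.0), 90.0)
scrap_tray 0.64 [366.4, 207.7] 1483 ((372.0, 201.99996948242188), (60.24970626831055, 32.27662658691406), 24.443954467773438)
tape 0.72 [310.4, 237.4] 296 ((305.0, 232.5), (21.0, 22.0), 90.0)
tape 0.28 [368.0, 204.7] 1424 ((372.1135559082031, 201.91343688964844), (59.72118377685547, 31.631685256958008), 22.932100296020508)
```

View pics/top0.png

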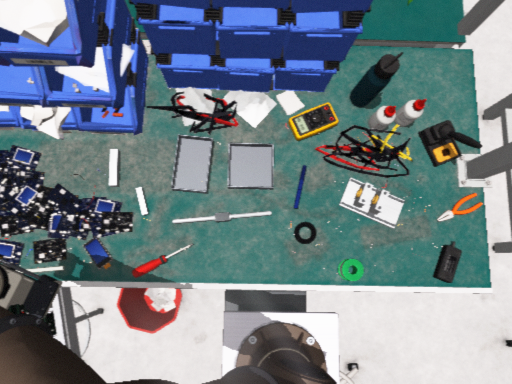

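View pics/side0.png

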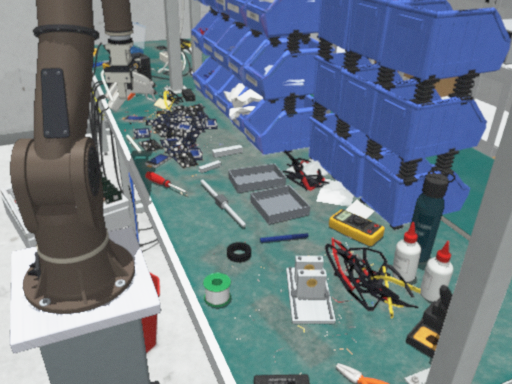

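The top view shows the pen at about (300,187), the small offcut at (142,200) with the larger one at (113,167), the pen tray at (192,163) and the scrap tray at (250,166). The rod is at (222,217). The slide is at (372,202), with its blocks towards the left (+y) end. I'll measure poses and zoom in on the slide.

Run:
```python
from h import *
np.set_printoptions(precision=4,suppress=True)
a=cv2.imread("pics/top0.png");b=cv2.imread("pics/side0.png")
c1=cv2.resize(a[165:240,325:425],(800,600),interpolation=cv2.INTER_CUBIC)[:, :]
c2=cv2.resize(b[240:330,270:350],(533,600),interpolation=cv2.INTER_CUBIC)
cv2.imwrite("pics/c.png",cv2.resize(np.hstack([c1,c2]),(800,360)))
def axis(cam,n,z,k=0):
    m=silhouettes(n,cam)
    out=[]
    for d in m:
        ys,xs=np.nonzero(d["mask"]);P=np.array([at_z(cam,(x,y),z)[:2] for x,y in zip(xs,ys)],np.float32)
        (c,s,an)=cv2.minAreaRect(P);w,v=np.linalg.eigh(np.cov(P.T));u=v[:,1]
        pr=(P-P.mean(0))@u
        print(cam,n,round(d["p"],2),"rectc",np.array(c),"size",np.array(s),"ang",round(an,1),"mean",P.mean(0),"dir",np.degrees(np.arctan2(u[1],u[0])).round(1),"len",np.ptp(pr).round(4))
for cam in("top","side"):
    if cam=="side":get_image("side")
    else:get_image("top")
    for n,z in(("guide_rod",.014),("marker_pen",.01),("bar_offcut",.012),("pen_tray",.03),("scrap_tray",.03),("slide_base",.01),("far_block",.075),("tape",.017)): axis(cam,n,z)
```

```text
top guide_rod 0.86 rectc [0.4108 0.1707] size [0.0258 0.2778] ang 3.0 mean [0.4102 0.1718] dir 96.2 len 0.2783
top guide_rod 0.43 rectc [ 0.4626 -0.2589] size [0.1716 0.0953] ang 67.3 mean [ 0.4613 -0.255 ] dir 65.9 len 0.1724
top marker_pen 0.65 rectc [ 0.5035 -0.0528] size [0.0114 0.1249] ang 78.6 mean [ 0.5073 -0.0531] dir 167.8 len 0.1249
top marker_pen 0.45 rectc [ 0.4619 -0.2595] size [0.1739 0.0966] ang 65.3 mean [ 0.4605 -0.2575] dir 65.0 len 0.1742
top bar_offcut 0.75 rectc [0.4503 0.3998] size [0.0789 0.0187] ang 19.3 mean [0.4481 0.3979] dir -163.2 len 0.0788
top bar_offcut 0.75 rectc [0.5472 0.4857] size [0.1092 0.0286] ang 1.1 mean [0.5472 0.4851] dir -177.6 len 0.1096
top bar_offcut 0.69 rectc [ 0.4618 -0.2586] size [0.1738 0.098 ] ang 67.1 mean [ 0.4602 -0.2539] dir 66.7 len 0.1738
top bar_offcut 0.36 rectc [ 0.3719 -0.0649] size [0.057 0.057] ang 89.9 mean [ 0.371  -0.0648] dir 115.4 len 0.0605
top pen_tray 0.69 rectc [0.5623 0.2588] size [0.1057 0.1711] ang 86.3 mean [0.5607 0.2596] dir 176.3 len 0.1711
top pen_tray 0.6 rectc [ 0.4567 -0.271 ] size [0.0382 0.0887] an
[... 963 characters left out ...]
0.1232
side bar_offcut 0.37 rectc [ 0.4676 -0.2483] size [0.227  0.0929] ang 67.0 mean [ 0.4545 -0.2731] dir 66.2 len 0.2275
side pen_tray 0.86 rectc [0.5533 0.2307] size [0.1478 0.1733] ang 85.7 mean [0.5518 0.2288] dir -172.4 len 0.1886
side scrap_tray 0.85 rectc [0.5495 0.069 ] size [0.1479 0.1693] ang 0.2 mean [0.5489 0.0645] dir 70.4 len 0.2001
side slide_base 0.79 rectc [ 0.4688 -0.247 ] size [0.2207 0.091 ] ang 67.3 mean [ 0.4561 -0.2708] dir 67.0 len 0.2209
side far_block 0.96 rectc [ 0.4352 -0.3   ] size [0.0867 0.0767] ang 64.7 mean [ 0.4372 -0.3043] dir -135.0 len 0.1045
side tape 0.63 rectc [ 0.3678 -0.0786] size [0.0796 0.0594] ang 68.1 mean [ 0.3669 -0.0801] dir 68.7 len 0.0798
```

View pics/c.png

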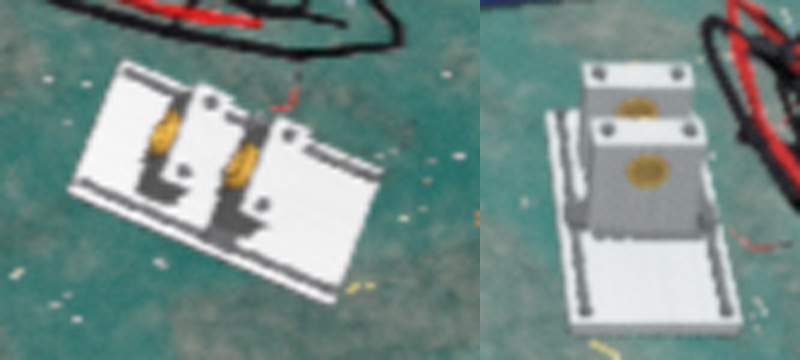

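The zoomed view shows both brass flares facing up-left, so the threading direction is world yaw ≈ -113°, running from +y to -y. I'll start with the pen and write a helper that turns targets into move numbers.

```bash
cat >> h.py <<'E'
def go(x,y,z,yaw,rel=None):
    """tool-axis shift and rotvec from present pose to TCP (x,y,z), pointing down, tool x at yaw deg"""
    s=observe();r=R.from_rotvec(s["ee_rot"]);t=R.from_euler("z",yaw,degrees=True)*R.from_rotvec([np.pi,0,0])
    d=r.inv().apply(np.array([x,y,z])-s["position"]);w=(r.inv()*t).as_rotvec()
    print("shift",d.round(4),"turn",w.round(4),"yaw now",np.degrees(np.arctan2(*r.as_matrix()[1::-1,0])).round(2),"clock",s["clock"],"rows",(np.linalg.norm(d)/.0417).round(1),(np.degrees(np.linalg.norm(w))/7.16).round(1))
E
python3 - <<'E'
from h import *
print("scrap",at_z("top",(250.5,166),.03),"pen",at_z("top",(192.2,163.5),.03),np.degrees(0))
go(.503,-.054,.12,168.3)
s=observe();print(s["joints"])
# plate corners
for p in((124,62),(382,172),(335,290),(75,180)): print(at_z("top",(p[0]/4.8+325,p[1]/4.8+165),.01))
E
```

```text
scrap [0.55597397 0.093447   0.03      ] pen [0.55942884 0.25982383 0.03      ] 0.0
shift [-0.486  -0.4842  0.1067] turn [-0.      0.     -0.1847] yaw now 157.72 clock 1.4 rows 16.6 1.5
[-1.28460587  0.43450313  0.02501544  1.57321573 -0.01161377  1.13402786
 -0.0751137 ]
[ 0.53192202 -0.20020887  0.01      ]
[ 0.46756511 -0.35543417  0.01      ]
[ 0.39561327 -0.32369661  0.01      ]
[ 0.45882801 -0.1687638   0.01      ]
```

Call:
{"method": "jog_arm", "body": {
  "motion": [
    [[-0.02,-0.02,0,0,0,-0.05,-1],[-0.243,-0.242,0.05,0,0,-0.1,-1],[-0.243,-0.242,0.05,0,0,-0.1,-1],[-0.243,-0.242,0.05,0,0,-0.1,-1],[-0.243,-0.242,0.05,0,0,-0.1,-1],[-0.486,-0.484,0.107,0,0,-0.185,-1],[-0.486,-0.484,0.107,0,0,-0.185,-1],[-0.486,-0.484,0.107,0,0,-0.185,-1],[-0.486,-0.484,0.107,0,0,-0.185,-1],[-0.486,-0.484,0.107,0,0,-0.185,-1]]
  ]
}}

```text
clock: 2.23
position: [0.3921, 0.2093, 0.1669]
ee_rot: [0.319, 3.125, 0.001]
force: [0.2, 0.5, -0.3]
width: 0.999
gripper_force: 0.0
```

Run:
```python
from h import *
go(.503,-.054,.12,168.3);print(observe()["joints"].round(3))
```

```text
shift [-0.1619 -0.2355  0.0468] turn [0.0009 0.0006 0.0004] yaw now 168.32 clock 2.2333 rows 6.9 0.0
[-0.714  0.209  0.122  2.08  -0.034  0.854  0.794]
```

Call:
{"method": "jog_arm", "body": {
  "motion": [
    [[-0.162,-0.235,0.047,0,0,0,-1],[-0.162,-0.235,0.047,0,0,0,-1],[-0.162,-0.235,0.047,0,0,0,-1],[-0.162,-0.235,0.047,0,0,0,-1],[-0.162,-0.235,0.047,0,0,0,-1],[-0.162,-0.235,0.047,0,0,0,-1],[-0.162,-0.235,0.047,0,0,0,-1],[-0.162,-0.235,0.047,0,0,0,-1],[-0.162,-0.235,0.047,0,0,0,-1],[-0.162,-0.235,0.047,0,0,0,-1]]
  ]
}}

```text
clock: 3.07
position: [0.5025, -0.0514, 0.1198]
ee_rot: [-0.32, -3.125, -0.001]
force: [-0.6, 0.8, -0.2]
width: 1.002
gripper_force: 0.0
```

Run:
```python
from h import *
go(.503,-.054,.004,168.3)
```

```text
shift [-0.0011 -0.0024  0.1158] turn [ 0.0004 -0.0005 -0.0002] yaw now 168.29 clock 3.0667 rows 2.8 0.0
```

Call:
{"method": "jog_arm", "body": {
  "motion": [
    [[-0.001,-0.002,0.04,0,0,0,-1],[-0.001,-0.002,0.08,0,0,0,-0.4],[-0.001,-0.002,0.105,0,0,0,-0.2],[-0.001,-0.002,0.114,0,0,0,0],[-0.001,-0.002,0.1165,0,0,0,0.2],[-0.001,-0.002,0.1165,0,0,0,1],[-0.001,-0.002,0.1165,0,0,0,1],[-0.001,-0.002,0.1165,0,0,0,1],[-0.001,-0.002,0.1165,0,0,0,1],[-0.001,-0.002,0.1165,0,0,0,1]]
  ],
  "force": 20
}}

```text
clock: 3.9
position: [0.504, -0.0539, 0.0044]
ee_rot: [0.319, 3.123, 0.001]
force: [0.2, -0.7, -0.6]
width: 0.396
gripper_force: 0.0
```

Run:
```python
from h import *
go(.503,-.054,.12,168.3); go(.56,.2595,.12,176)
```

```text
shift [ 0.0007 -0.0002 -0.1156] turn [0.0005 0.0019 0.0003] yaw now 168.32 clock 3.9 rows 2.8 0.0
shift [ 0.0084  0.3183 -0.1155] turn [ 0.0004  0.0019 -0.1341] yaw now 168.32 clock 3.9 rows 8.1 1.1
```

Fingers are still closing. I'll let them finish, then lift.

Call:
{"method": "jog_arm", "body": {
  "motion": [
    [[0,0,0,0,0,0,1],[0,0,0,0,0,0,1],[0,0,0,0,0,0,1],[0,0,0,0,0,0,1],[0,0,0,0,0,0,1],[0,0,0,0,0,0,1],[0,0,-0.02,0,0,0,1],[0,0,-0.05,0,0,0,1],[0,0,-0.085,0,0,0,1],[0,0,-0.116,0,0,0,1]]
  ]
}}

```text
clock: 4.73
position: [0.5028, -0.0542, 0.1207]
ee_rot: [-0.32, -3.124, 0.0]
force: [1.8, 0.0, -0.2]
width: 0.151
gripper_force: 20.0
```

Run:
```python
from h import *
print(observe()["width"]*92,observe()["gripper_force"])
go(.56,.2595,.12,176)
```

```text
13.904437045646581 19.99988168478012
shift [0.0075 0.3187 0.0006] turn [-0.0003 -0.0009 -0.1343] yaw now 168.3 clock 4.7333 rows 7.6 1.1
```

Call:
{"method": "jog_arm", "body": {
  "motion": [
    [[0.001,0.02,0,0,0,-0.02,1],[0.002,0.055,0,0,0,-0.04,1],[0.003,0.095,0,0,0,-0.06,1],[0.004,0.135,0,0,0,-0.08,1],[0.005,0.175,0,0,0,-0.1,1],[0.006,0.215,0,0,0,-0.12,1],[0.007,0.255,0,0,0,-0.134,1],[0.0075,0.29,0,0,0,-0.134,1],[0.0075,0.312,0,0,0,-0.134,1],[0.0075,0.319,0,0,0,-0.134,1]]
  ]
}}

```text
clock: 5.57
position: [0.5599, 0.2654, 0.1188]
ee_rot: [-0.101, -3.14, -0.003]
force: [-0.5, 0.1, -0.6]
width: 0.148
gripper_force: 20.0
```

Run:
```python
from h import *
im=get_image("top")
for n in("pen_tray","marker_pen","scrap_tray"):
    for d in silhouettes(n,"top"):
        print(n,round(d["p"],2),d["pixel"],cv2.minAreaRect(cv2.findNonZero(d["mask"].astype(np.uint8))))
a=im[120:250,100:320,::-1];cv2.imwrite("pics/t1.png",cv2.resize(a,(800,473)))
go(.56,.2595,.009,176)
```

```text
scrap_tray 0.67 [252.3, 166.7] ((251.0, 166.0), (46.0, 44.0), 90.0)
shift [0.0004 0.0017 0.11  ] turn [-0.0016 -0.0005 -0.0014] yaw now 175.92 clock 5.7667 rows 2.6 0.0
```

View pics/t1.png

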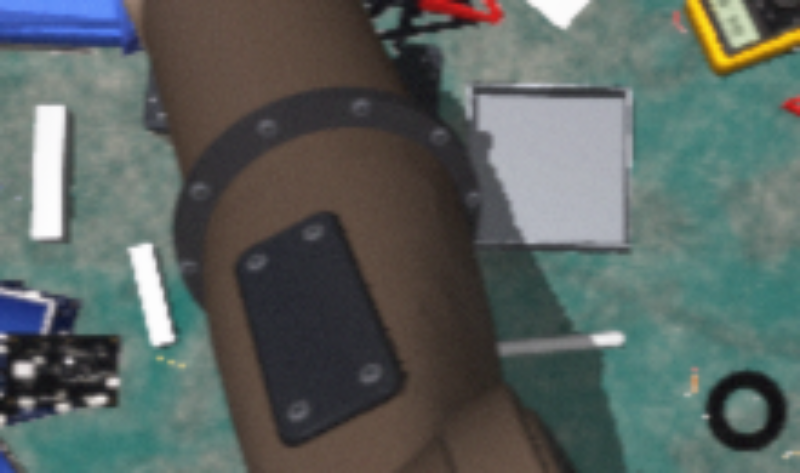

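The arm hides the pen tray, but the scrap tray at (550,168) in the crop agrees with the first measurement. I'll lower the pen and open the fingers only partly, so they don't hit the tray walls.

Call:
{"method": "jog_arm", "body": {
  "motion": [
    [[0.0,0.002,0.03,0,0,0,1],[0.0,0.002,0.065,0,0,0,1],[0,0.002,0.095,0,0,0,1],[0,0.002,0.107,0,0,0,1],[0,0.002,0.109,0,0,0,1],[0,0.002,0.109,0,0,0,0.4],[0,0.002,0.109,0,0,0,0.4],[0,0.002,0.109,0,0,0,0.4],[0,0.002,0.109,0,0,0,0.4],[0,0.002,0.08,0,0,0,0.4]]
  ]
}}

```text
clock: 6.6
position: [0.5581, 0.2608, 0.0365]
ee_rot: [-0.109, -3.134, 0.005]
force: [0.0, 1.1, 0.5]
width: 0.297
gripper_force: 0.0
```

Run:
```python
from h import *
print(observe()["width"]);go(.450,.400,.12,198)
```

```text
0.2974051601859753
shift [ 0.1179  0.131  -0.0834] turn [-0.0023 -0.0057 -0.3837] yaw now 176.01 clock 6.6 rows 4.7 3.1
```

Call:
{"method": "jog_arm", "body": {
  "motion": [
    [[0,0,-0.035,0,0,0,0.3],[0.01,0.01,-0.07,0,0,-0.05,-0.1],[0.03,0.035,-0.08,0,0,-0.15,-0.1],[0.055,0.06,-0.08,0,0,-0.25,-0.1],[0.08,0.09,-0.08,0,0,-0.35,-0.1],[0.105,0.115,-0.08,0,0,-0.383,-0.1],[0.118,0.131,-0.08,0,0,-0.383,-0.1],[0.118,0.131,-0.08,0,0,-0.383,-0.1],[0.118,0.131,-0.08,0,0,-0.383,-0.1],[0.118,0.131,-0.08,0,0,-0.383,-0.1]]
  ]
}}

```text
clock: 7.43
position: [0.4529, 0.4002, 0.1201]
ee_rot: [-0.489, 3.102, -0.0]
force: [0.7, 0.6, -0.0]
width: 0.554
gripper_force: 0.0
```

Run:
```python
from h import *
get_image("side");np.set_printoptions(precision=4,suppress=True)
for n,z in(("pen_tray",.03),("marker_pen",.012)):
    for d in silhouettes(n,"side"):
        m=d["mask"];ys,xs=np.nonzero(m);P=np.array([at_z("side",q,z)[:2] for q in zip(xs,ys)],np.float32);print(n,round(d["p"],2),d["pixel"],cv2.minAreaRect(P))
go(.450,.400,.0035,198)
```

```text
pen_tray 0.91 [256.6, 177.5] ((0.5526773929595947, 0.23318246006965637), (0.1478690505027771, 0.17020368576049805), 85.2240982055664)
marker_pen 0.71 [223.1, 205.3] ((0.4111599624156952, 0.16480207443237305), (0.03645150363445282, 0.27781549096107483), 0.9518339037895203)
marker_pen 0.47 [256.7, 176.2] ((0.5612180829048157, 0.25093650817871094), (0.03560338541865349, 0.12423907220363617), 87.48889923095703)
shift [0.003  0.0015 0.1161] turn [-0.0005  0.0006 -0.0034] yaw now -162.19 clock 7.5833 rows 2.8 0.0
```

Call:
{"method": "jog_arm", "body": {
  "motion": [
    [[0.003,0.0015,0.035,0,0,0,-0.1],[0.003,0.0015,0.075,0,0,0,-0.1],[0.003,0.0015,0.105,0,0,0,-0.1],[0.003,0.0015,0.115,0,0,0,-0.1],[0.003,0.0015,0.1165,0,0,0,0.2],[0.003,0.0015,0.1165,0,0,0,1],[0.003,0.0015,0.1165,0,0,0,1],[0.003,0.0015,0.1165,0,0,0,1],[0.003,0.0015,0.1165,0,0,0,1],[0.003,0.0015,0.1165,0,0,0,1]]
  ],
  "force": 30
}}

```text
clock: 8.42
position: [0.4493, 0.4016, 0.0037]
ee_rot: [-0.489, 3.102, 0.001]
force: [-1.0, 0.7, 5.5]
width: 0.169
gripper_force: 30.0
```

Call:
{"method": "jog_arm", "body": {
  "motion": [
    [[0,0,0,0,0,0,1],[0,0,0,0,0,0,1],[0,0,0,0,0,0,1],[0,0,-0.02,0,0,0,1],[0,0,-0.05,0,0,0,1],[0,0,-0.085,0,0,0,1],[0,0,-0.11,0,0,0,1],[0,0,-0.116,0,0,0,1]]
  ]
}}

```text
clock: 9.08
position: [0.4504, 0.4031, 0.1235]
ee_rot: [-0.489, 3.098, 0.007]
force: [0.2, 0.1, -0.8]
width: 0.166
gripper_force: 30.0
```

Run:
```python
from h import *
print(observe()["width"]*92,observe()["gripper_force"]);go(.555,.093,.12,183)
```

```text
15.312567265899737 29.99366730451584
shift [-0.004  -0.3273  0.0024] turn [0.004  0.0053 0.2608] yaw now -162.06 clock 9.0833 rows 7.8 2.1
```

Call:
{"method": "jog_arm", "body": {
  "motion": [
    [[0,-0.02,0,0,0,0.03,1],[-0.001,-0.055,0,0,0,0.07,1],[-0.002,-0.095,0,0,0,0.11,1],[-0.002,-0.135,0,0,0,0.15,1],[-0.003,-0.175,0,0,0,0.19,1],[-0.003,-0.215,0,0,0,0.23,1],[-0.004,-0.255,0,0,0,0.26,1],[-0.004,-0.295,0,0,0,0.26,1],[-0.004,-0.32,0,0,0,0.26,1],[-0.004,-0.327,0,0,0,0.26,1]]
  ]
}}

```text
clock: 9.92
position: [0.5538, 0.0848, 0.118]
ee_rot: [0.072, -3.14, 0.005]
force: [-0.2, 0.4, -0.5]
width: 0.172
gripper_force: 30.0
```

Run:
```python
from h import *
get_image("top");go(.555,.093,.0085,183)
```

```text
shift [-0.0018  0.0072  0.1095] turn [-0.0025 -0.0009 -0.0059] yaw now -177.34 clock 9.9667 rows 2.6 0.1
```

Call:
{"method": "jog_arm", "body": {
  "motion": [
    [[0.0,0.005,0.03,0,0,0,1],[0.0,0.005,0.065,0,0,0,1],[0,0.005,0.095,0,0,0,1],[0,0.005,0.107,0,0,0,1],[0,0.005,0.109,0,0,0,1],[0,0.005,0.109,0,0,0,0.4],[0,0.005,0.109,0,0,0,0.4],[0,0.005,0.109,0,0,0,0.4],[0,0.005,0.109,0,0,0,0.4],[0,0.005,0.07,0,0,0,0.4]]
  ]
}}

```text
clock: 10.8
position: [0.5494, 0.0958, 0.0447]
ee_rot: [0.084, -3.132, 0.003]
force: [-0.4, 1.1, 0.2]
width: 0.302
gripper_force: 0.0
```

Run:
```python
from h import *
print(observe()["width"]);go(.35,.20,.20,94)
```

```text
0.30164987009465954
shift [ 0.1948  0.1144 -0.1539] turn [-0.0082 -0.0053  1.5544] yaw now -176.94 clock 10.8 rows 6.6 12.4
```

Call:
{"method": "jog_arm", "body": {
  "motion": [
    [[0,0,-0.04,0,0,0,0.2],[0.02,0.01,-0.08,0,0,0.12,-0.3],[0.04,0.025,-0.11,0,0,0.24,-0.3],[0.06,0.035,-0.115,0,0,0.36,-0.3],[0.08,0.05,-0.115,0,0,0.48,-0.3],[0.1,0.06,-0.115,0,0,0.6,-0.3],[0.12,0.07,-0.115,0,0,0.72,-0.3],[0.134,0.08,-0.115,0,0,0.84,-0.3],[0.134,0.08,-0.115,0,0,0.96,-0.3],[0.134,0.08,-0.115,0,0,1.08,-0.3]]
  ]
}}

```text
clock: 11.63
position: [0.4142, 0.1702, 0.1649]
ee_rot: [-1.549, -2.733, -0.003]
force: [0.2, -0.1, 0.7]
width: 0.651
gripper_force: 0.0
```

Run:
```python
from h import *
np.set_printoptions(precision=4,suppress=True)
im=get_image("side")
for n,z in(("bar_offcut",.012),("scrap_tray",.03)):
    for d in silhouettes(n,"side"):
        ys,xs=np.nonzero(d["mask"]);P=np.array([at_z("side",q,z)[:2] for q in zip(xs,ys)],np.float32);print(n,round(d["p"],2),d["pixel"],cv2.minAreaRect(P))
a=cv2.imread("pics/top0.png")
g=a.astype(int)
hsv=cv2.cvtColor(a,cv2.COLOR_BGR2HSV)
m=np.zeros(a.shape[:2],bool);m[205:228,168:275]=1
m&=(hsv[...,1]<60)
# rod axis per column: centroid of low-sat pixels
pts=[]
for c in range(172,272):
    r=np.nonzero(m[:,c])[0]
    if 1<=len(r)<=8: pts.append((c,r.mean(),len(r)))
pts=np.array(pts);b=(pts[:,0]>214)&(pts[:,0]<231)
W=np.array([at_z("top",p[:2],.012)[:2] for p in pts[~b]])
k=np.polyfit(W[:,1],W[:,0],1);print("line x=k y+c",k,"yaw",90-np.degrees(np.arctan(k[0])),"res",np.std(W[:,0]-np.polyval(k,W[:,1])),"ends",W[0],W[-1],W.shape)
print(pts[(pts[:,0]>208)&(pts[:,0]<236)].T)
go(.411,.170,.16,94)
```

```text
bar_offcut 0.68 [275.2, 204.8] ((0.556229293346405, 0.09173967689275742), (0.09006838500499725, 0.04579238221049309), 3.14481782913208)
bar_offcut 0.64 [229.6, 151.3] ((0.5544903874397278, 0.47716277837753296), (0.1057000532746315, 0.06055424362421036), 1.0303817987442017)
bar_offcut 0.18 [282.0, 206.2] ((0.5633801221847534, 0.09410400688648224), (0.15101425349712372, 0.17177610099315643), 0.22729727625846863)
scrap_tray 0.95 [282.3, 203.6] ((0.5515960454940796, 0.06919490545988083), (0.1766601800918579, 0.14637890458106995), 88.5960693359375)
line x=k y+c [-0.1192  0.4314] yaw 96.7956581292104 res 0.0027027329158538665 ends [0.3958 0.3121] [0.4255 0.0323] (50, 2)
[[229.  230.  231.  232.  233.  234.  235. ]
 [216.5 216.  216.  216.  216.  216.  216. ]
 [  8.    7.    5.    5.    5.    5.    5. ]]
shift [ 0.0026 -0.0033  0.0046] turn [ 0.0014 -0.0006  0.4774] yaw now 121.35 clock 11.7833 rows 0.1 3.8
```

The offcut is in the scrap tray at about (0.556, 0.092). Rod middle is ≈ (0.411, 0.172), yaw ≈ 96.1°, and its end-to-end length measures 0.280 m as it should.

Run:
```python
from h import *
go(.411,.172,.004,96.1)
```

```text
shift [ 0.0043 -0.0025  0.1606] turn [ 0.0014 -0.0005  0.4407] yaw now 121.35 clock 11.7833 rows 3.9 3.5
```

Call:
{"method": "jog_arm", "body": {
  "motion": [
    [[0.004,-0.0025,0.0,0,0,0.12,-0.3],[0.004,-0.0025,0.03,0,0,0.24,-0.3],[0.004,-0.0025,0.06,0,0,0.36,-0.3],[0.004,-0.0025,0.09,0,0,0.44,-0.3],[0.004,-0.0025,0.12,0,0,0.44,-0.3],[0.004,-0.0025,0.14,0,0,0.44,-0.3],[0.004,-0.0025,0.155,0,0,0.44,-0.3],[0.004,-0.0025,0.1605,0,0,0.44,-0.3],[0.004,-0.0025,0.1605,0,0,0.44,-0.3],[0.004,-0.0025,0.1605,0,0,0.44,-0.3]]
  ]
}}

```text
clock: 12.62
position: [0.4112, 0.1713, 0.0038]
ee_rot: [-2.102, -2.335, -0.001]
force: [-0.2, 0.2, 0.1]
width: 0.65
gripper_force: 0.0
```

Run:
```python
from h import *
go(.411,.172,.004,96.1)
```

```text
shift [ 0.0007 -0.0001 -0.0002] turn [ 0.0002 -0.0003 -0.0013] yaw now 96.03 clock 12.6167 rows 0.0 0.0
```

Grip firmly, then lift.

Call:
{"method": "jog_arm", "body": {
  "motion": [
    [[0,0,0,0,0,0,1],[0,0,0,0,0,0,1],[0,0,0,0,0,0,1],[0,0,0,0,0,0,1],[0,0,0,0,0,0,1],[0,0,0,0,0,0,1],[0,0,0,0,0,0,1],[0,0,0,0,0,0,1],[0,0,0,0,0,0,1],[0,0,0,0,0,0,1]]
  ],
  "force": 45
}}

```text
clock: 13.45
position: [0.4107, 0.1715, 0.0035]
ee_rot: [-2.103, -2.334, -0.0]
force: [-1.3, 0.1, 6.5]
width: 0.26
gripper_force: 45.0
```

Call:
{"method": "jog_arm", "body": {
  "motion": [
    [[0,0,-0.01,0,0,0,1],[0,0,-0.03,0,0,0,1],[0,0,-0.06,0,0,0,1],[0,0,-0.09,0,0,0,1],[0,0,-0.115,0,0,0,1],[0,0,-0.13,0,0,0,1]]
  ]
}}

```text
clock: 13.95
position: [0.4113, 0.1714, 0.1355]
ee_rot: [2.103, 2.333, 0.003]
force: [0.3, 0.1, -2.8]
width: 0.26
gripper_force: 45.0
```

Run:
```python
from h import *
np.set_printoptions(precision=4,suppress=True)
s=observe();print(s["width"]*92,s["gripper_force"],s["position"])
# slide pose fit from top0: plate corners + project model for check
img=cv2.imread("pics/top0.png")
hsv=cv2.cvtColor(img,cv2.COLOR_BGR2HSV)
# brass pixels
for cam,f in(("top","pics/top0.png"),("side","pics/side0.png")):
    im=cv2.imread(f);h=cv2.cvtColor(im,cv2.COLOR_BGR2HSV)
    m=((h[...,0]>12)&(h[...,0]<30)&(h[...,1]>110)&(h[...,2]>60)).astype(np.uint8)
    q=np.zeros_like(m)
    if cam=="top":q[180:215,345:395]=1
    else:q[240:310,285:335]=1
    n,l,st,ce=cv2.connectedComponentsWithStats(m*q)
    for i in range(1,n):
        if st[i,4]>3: print(cam,st[i],ce[i],at_z(cam,ce[i],.052))
    for s0,(cx,cy,yaw) in {"A":(.4635,-.262,-112.4),"B":(.4624,-.2593,-113.3)}.items():
        c,s_=np.cos(np.radians(yaw)),np.sin(np.radians(yaw))
        w=lambda x,y,z:(cx+c*x-s_*y,cy+s_*x+c*y,z)
        for nm,p in {"mouth":(-.057,0,.052),"c1":(-.085,-.045,.01),"c2":(.085,-.045,.01),"c3":(.085,.045,.01),"c4":(-.085,.045,.01)}.items(): print(cam,s0,nm,proj(cam,w(*p)).round(1),np.array(w(*p)))
```

```text
23.930832842972652 44.996609687805176 [0.4113 0.1714 0.1355]
top [356 188   6   9  32] [358.9375 192.3125] [ 0.4823 -0.2104  0.052 ]
top [372 195   7   9  38] [374.8421 199.2368] [ 0.4636 -0.2545  0.052 ]
top A mouth [358.5 191.3] [ 0.4852 -0.2093  0.052 ]
top A c1 [339.8 204. ] [ 0.4543 -0.1663  0.01  ]
top A c2 [394.8 227.5] [ 0.3895 -0.3234  0.01  ]
top A c3 [405.3 199.1] [ 0.4727 -0.3577  0.01  ]
top A c4 [350.9 176. ] [ 0.5375 -0.2006  0.01  ]
top B mouth [357.7 191.3] [ 0.4849 -0.2069  0.052 ]
top B c1 [338.8 203.9] [ 0.4547 -0.1634  0.01  ]
top B c2 [393.5 228.2] [ 0.3874 -0.3196  0.01  ]
top B c3 [404.5 200. ] [ 0.4701 -0.3552  0.01  ]
top B c4 [350.4 176.1] [ 0.5374 -0.199   0.01  ]
side [305 265   9   4  26] [309.1923 266.6538] [ 0.477  -0.2301  0.052 ]
side [307 279   9   7  48] [311.3958 282.375 ] [ 0.4556 -0.278   0.052 ]
side A mouth [307.9 260.3] [ 0.4852 -0.2093  0.052 ]
side A c1 [286.4 266.7] [ 0.4543 -0.1663  0.01  ]
side A c2 [292.7 319.7] [ 0.3895 -0.3234  0.01  ]
side A c3 [336.  319.7] [ 0.4727 -0.3577  0.01  ]
side A c4 [324.  266.9] [ 0.5375 -0.2006  0.01  ]
side B mouth [307.3 259.8] [ 0.4849 -0.2069  0.052 ]
side B c1 [286. 266.] [ 0.4547 -0.1634  0.01  ]
side B c2 [290.9 318.7] [ 0.3874 -0.3196  0.01  ]
side B c3 [334.2 319.2] [ 0.4701 -0.3552  0.01  ]
side B c4 [323.6 266.5] [ 0.5374 -0.199   0.01  ]
```

Run:
```python
from h import *
go(.5477,-.0553,.11,67.3)
```

```text
shift [-0.2397  0.1122  0.0255] turn [ 0.0016 -0.0013  0.4998] yaw now 95.94 clock 13.95 rows 6.4 4.0
```

Call:
{"method": "jog_arm", "body": {
  "motion": [
    [[-0.015,0.007,0.0,0,0,0.04,1],[-0.04,0.019,0.0,0,0,0.1,1],[-0.075,0.035,0.005,0,0,0.18,1],[-0.11,0.052,0.01,0,0,0.26,1],[-0.145,0.068,0.015,0,0,0.34,1],[-0.18,0.085,0.02,0,0,0.42,1],[-0.21,0.099,0.025,0,0,0.48,1],[-0.23,0.108,0.025,0,0,0.5,1],[-0.24,0.112,0.0255,0,0,0.5,1],[-0.24,0.112,0.0255,0,0,0.5,1]]
  ]
}}

```text
clock: 14.78
position: [0.5474, -0.0586, 0.1075]
ee_rot: [2.617, 1.736, -0.002]
force: [0.9, 0.2, -2.0]
width: 0.258
gripper_force: 45.0
```

Run:
```python
from h import *
get_image("top")
go(.5477,-.0553,.0435,67.3);print(observe()["joints"].round(2))
```

```text
shift [0.0015 0.0006 0.0639] turn [-0.0008  0.0007 -0.001 ] yaw now 67.24 clock 14.8333 rows 1.5 0.0
[-0.42  0.49  0.6   1.93 -0.37  0.83 -0.02]
```

Call:
{"method": "jog_arm", "body": {
  "motion": [
    [[0.001,0.0005,0.015,0,0,0,1],[0.0015,0.0005,0.035,0,0,0,1],[0.0015,0.0005,0.052,0,0,0,1],[0.0015,0.0005,0.061,0,0,0,1],[0.0015,0.0005,0.064,0,0,0,1],[0.0015,0.0005,0.064,0,0,0,1],[0.0015,0.0005,0.064,0,0,0,1]]
  ]
}}

```text
clock: 15.42
position: [0.5483, -0.054, 0.0445]
ee_rot: [2.614, 1.742, 0.001]
force: [-0.2, -0.7, -2.5]
width: 0.258
gripper_force: 45.0
```

Run:
```python
from h import *
a=save("top","pics/ta.png");b=save("side","pics/sa.png")
c1=cv2.resize(a[155:225,280:400],(0,0),fx=6.6,fy=6.6,interpolation=cv2.INTER_CUBIC)[:, :]
c2=cv2.resize(b[180:300,240:360],(462,462),interpolation=cv2.INTER_CUBIC)
cv2.imwrite("pics/ca.png",cv2.resize(np.hstack([c1[:,:,::-1],c2[:,:,::-1]]),(800,294)))
cv2.imwrite("pics/cb.png",c1[:,:,::-1]);cv2.imwrite("pics/cc.png",c2[:,:,::-1])
go(.5477,-.0553,.0435,67.3)
s=observe();M=R.from_rotvec(s["ee_rot"])
tip=s["position"]+M.apply([-.14,0,-.0085]);print("tip pred",tip,proj("top",tip),proj("side",tip))
```

```text
shift [-0.0013 -0.0005  0.0013] turn [ 0.0013 -0.0008  0.0005] yaw now 67.33 clock 15.5167 rows 0.0 0.0
tip pred [ 0.49468938 -0.18350037  0.0531899 ] [349.38990255 187.66525663] [306.11445363 252.5035796 ]
```

View pics/ca.png

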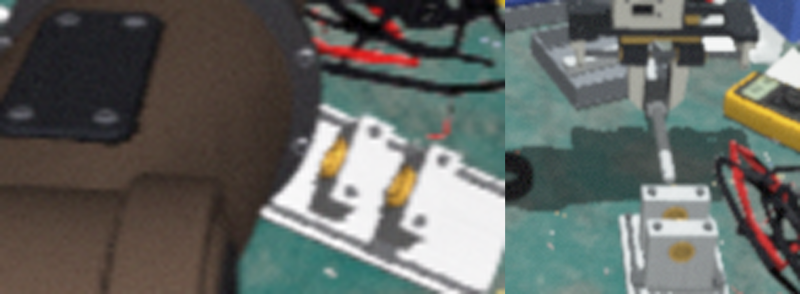

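The side crop shows the rod tip at (668,178), which lines up with the far bore at (682,251). The predicted tip pixel matches to within 0.5 px. I'll lower 1 mm and advance slowly.

Call:
{"method": "jog_arm", "body": {
  "motion": [
    [[-0.001,0,0.001,0,0,0,1],[-0.006,0,0.001,0,0,0,1],[-0.012,0,0.001,0,0,0,1],[-0.018,0,0.001,0,0,0,1],[-0.023,0,0.001,0,0,0,1],[-0.027,0,0.001,0,0,0,1],[-0.031,0,0.001,0,0,0,1],[-0.034,0,0.001,0,0,0,1],[-0.037,0,0.001,0,0,0,1],[-0.04,0,0.001,0,0,0,1]]
  ]
}}

```text
clock: 16.35
position: [0.5326, -0.0916, 0.0428]
ee_rot: [-2.615, -1.741, -0.0]
force: [-0.2, -1.0, -1.9]
width: 0.258
gripper_force: 45.0
```

Run:
```python
from h import *
np.set_printoptions(precision=4,suppress=True)
s=observe();M=R.from_rotvec(s["ee_rot"]);print(s["force"],s["ft_torque"],M.inv().apply(s["force"]),M.inv().apply(s["ft_torque"]))
print("tip",s["position"]+M.apply([-.14,0,-.0085]));go(.5477-.0146,-.0553-.035,.0435,67.3)
```

```text
[-0.1712 -1.0472 -1.9301] [-0.1239  0.1248 -0.0425] [-1.0324  0.246   1.9299] [ 0.0673 -0.1624  0.0426]
tip [ 0.4786 -0.2208  0.0513]
shift [ 0.0014  0.     -0.0007] turn [-0.     -0.0001  0.0002] yaw now 67.31 clock 16.35 rows 0.0 0.0
```

Call:
{"method": "jog_arm", "body": {
  "motion": [
    [[-0.003,0,0,0,0,0,1],[-0.007,0,0,0,0,0,1],[-0.011,0,0,0,0,0,1],[-0.015,0,0,0,0,0,1],[-0.019,0,0,0,0,0,1],[-0.023,0,0,0,0,0,1],[-0.026,0,0,0,0,0,1],[-0.028,0,0,0,0,0,1],[-0.03,0,0,0,0,0,1],[-0.03,0,0,0,0,0,1]]
  ]
}}

```text
clock: 17.18
position: [0.5209, -0.1195, 0.0429]
ee_rot: [2.615, 1.74, -0.0]
force: [0.5, -0.3, -3.1]
width: 0.258
gripper_force: 45.0
```

Run:
```python
from h import *
np.set_printoptions(precision=4,suppress=True)
s=observe();M=R.from_rotvec(s["ee_rot"]);print(M.inv().apply(s["force"]),M.inv().apply(s["ft_torque"]))
print("tip",s["position"]+M.apply([-.14,0,-.0085]))
b=save("side","pics/sb.png");cv2.imwrite("pics/cd.png",cv2.resize(b[220:310,260:350,::-1],(600,600),interpolation=cv2.INTER_CUBIC))
```

```text
[-0.1227  0.6058  3.075 ] [ 0.0248 -0.1172 -0.0177]
tip [ 0.4668 -0.2487  0.0514]
```

View pics/cd.png

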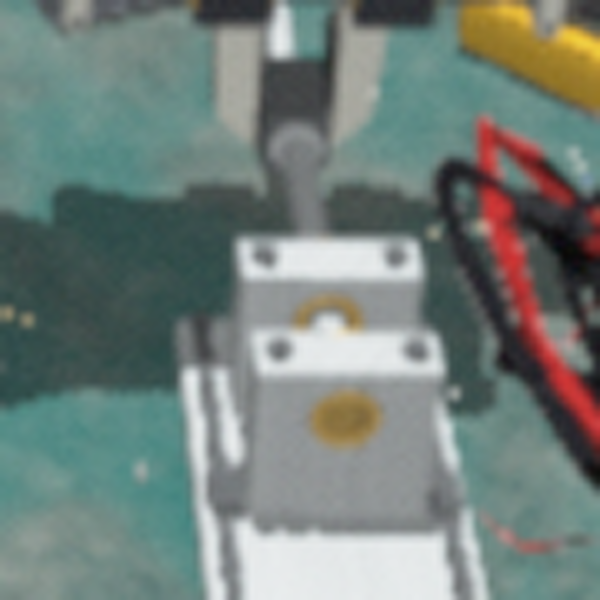

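The rod shows inside the near bushing ring at (330,320), centred and free. The far bore is at (345,418). Continuing.

Call:
{"method": "jog_arm", "body": {
  "motion": [
    [[-0.003,0,0,0,0,0,1],[-0.006,0,0,0,0,0,1],[-0.009,0,0,0,0,0,1],[-0.012,0,0,0,0,0,1],[-0.015,0,0,0,0,0,1],[-0.018,0,0,0,0,0,1],[-0.021,0,0,0,0,0,1],[-0.023,0,0,0,0,0,1],[-0.025,0,0,0,0,0,1],[-0.025,0,0,0,0,0,1]]
  ]
}}

```text
clock: 18.07
position: [0.5112, -0.1426, 0.0429]
ee_rot: [2.616, 1.74, -0.0]
force: [0.0, 0.2, -2.4]
width: 0.257
gripper_force: 45.0
```

Run:
```python
from h import *
np.set_printoptions(precision=4,suppress=True)
s=observe();M=R.from_rotvec(s["ee_rot"]);print(M.inv().apply(s["force"]),M.inv().apply(s["ft_torque"]))
print("tip",s["position"]+M.apply([-.14,0,-.0085]))
```

```text
[ 0.2228 -0.0687  2.3662] [ 0.0022 -0.1559  0.0297]
tip [ 0.4571 -0.2718  0.0514]
```

Call:
{"method": "jog_arm", "body": {
  "motion": [
    [[-0.003,0,0,0,0,0,1],[-0.006,0,0,0,0,0,1],[-0.009,0,0,0,0,0,1],[-0.012,0,0,0,0,0,1],[-0.015,0,0,0,0,0,1],[-0.017,0,0,0,0,0,1],[-0.017,0,0,0,0,0,1],[-0.017,0,0,0,0,0,1]]
  ]
}}

```text
clock: 18.73
position: [0.5048, -0.1579, 0.0429]
ee_rot: [-2.615, -1.741, -0.0]
force: [-0.4, 0.1, -1.3]
width: 0.256
gripper_force: 45.0
```

Run:
```python
from h import *
np.set_printoptions(precision=4,suppress=True)
s=observe();M=R.from_rotvec(s["ee_rot"]);print(M.inv().apply(s["force"]),M.inv().apply(s["ft_torque"]))
tip=s["position"]+M.apply([-.14,0,-.0085]);print("tip",tip,proj("side",tip),proj("side",tip+M.apply([.01,0,0])))
b=save("side","pics/sc.png");a=save("top","pics/tc.png")
c1=cv2.resize(b[220:310,270:345,::-1],(500,600),interpolation=cv2.INTER_CUBIC)
c2=cv2.resize(a[170:230,340:410,::-1],(700,600),interpolation=cv2.INTER_CUBIC)
cv2.imwrite("pics/ce.png",cv2.resize(np.hstack([c1,c2]),(800,400)))
```

```text
[-0.078  -0.4139  1.3123] [ 0.0825 -0.142   0.0514]
tip [ 0.4508 -0.2871  0.0514] [311.4944 285.8346] [310.9473 282.672 ]
```

View pics/ce.png

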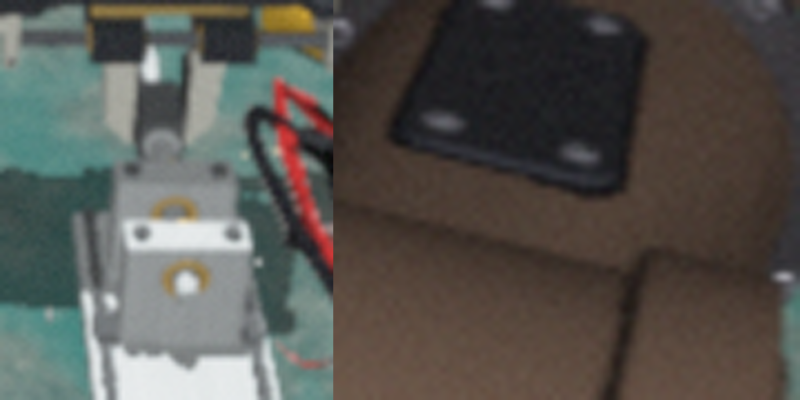

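The tip shows at the far bore at (187,284) in the crop with an even brass ring around it, but it sticks out only slightly. I'll measure by how much.

Run:
```python
from h import *
np.set_printoptions(precision=1,suppress=True,linewidth=200)
a=cv2.imread("pics/side0.png").astype(int)[274:294,303:322];b=cv2.imread("pics/sc.png").astype(int)[274:294,303:322]
print("cols 303.., rows 274..; blue now");print(b[...,0]);print("red before-blue");print((a[...,2]-a[...,0]))
for e in(.4556,-.278,.052),: 
  E=np.array(e);u=np.array([-.386,-.9225,0])
  for t in(0,.005,.01,.015): print(t,proj("side",E+u*t),proj("side",E+u*t-[0,0,.006]),proj("side",E+u*t+[0,0,.006]))
```

```text
cols 303.., rows 274..; blue now
[[219 231 232 231 231 232 232 233 232 232 233 232 230 230 231 233 231 224 210]
 [218 218 219 221 219 222 223 220 220 219 222 219 218 220 221 220 219 218 219]
 [183 180 180 181 184 185 187 184 183 184 183 181 179 184 185 180 179 182 179]
 [151 154 154 154 153 156 156 151 152 152 151 150 151 156 156 154 155 151 156]
 [153 153 151 155 152 150 143 131 129 129 128 128 144 151 153 150 151 154 150]
 [151 153 151 149 141 130 115 100  93  99  91  97 116 138 150 150 152 149 151]
 [152 150 150 139 121  97  90 102 119 115 100  79  89 112 137 150 151 152 148]
 [152 151 146 124  94  86 111 154 188 177 132  91  73  90 127 150 150 151 148]
 [154 151 144 118  81  93 143 198 223 216 185 139  77  87 126 146 152 151 149]
 [153 150 143 114  82  93 157 213 228 226 214 168  91  94 131 145 150 152 154]
 [151 149 146 128  94  92 151 206 223 224 213 162  98 115 139 148 151 150 149]
 [150 149 149 141 115  97 144 191 206 206 193 159 126 137 150 148 152 147 151]
 [150 152 148 147 140 124 133 159 169 163 160 152 145 150 151 151 151 148 149]
 [151 150 151 152 152 145 139 143 149 15
[... 1217 characters left out ...]
8 75 77 67 40 15 -3 -5 -5 -4 -5]
 [-5 -4 -4 -5  9 31 50 60 60 58 55 37 10 -2 -7 -4 -6 -7 -5]
 [-6 -6 -7 -7 -3  3 12 19 22 17 17  6 -3 -5 -5 -4 -5 -7 -7]
 [-6 -8 -7 -6 -6 -5 -4 -3 -3 -3 -4 -4 -6 -6 -5 -7 -6 -6 -6]
 [-7 -6 -7 -6 -4 -5 -5 -7 -2 -6 -7 -5 -5 -6 -4 -4 -4 -5 -7]
 [-8 -6 -6 -5 -5 -5 -6 -5 -6 -5 -7 -4 -5 -6 -7 -7 -5 -6 -6]
 [-6 -5 -6 -3 -4 -3 -5 -4 -5 -5 -4 -5 -6 -5 -5 -4 -7 -5 -5]
 [-7 -4 -6 -6 -5 -5 -6 -5 -8 -5 -4 -7 -4 -3 -6 -5 -5 -4 -6]
 [-6 -5 -3 -6 -5 -5 -5 -7 -5 -6 -4 -6 -5 -6 -5 -6 -5 -4 -5]]
0 [311.4 282.4] [311.2 284.5] [311.6 280.2]
0.005 [311.7 283.9] [311.4 286.1] [311.9 281.8]
0.01 [311.9 285.5] [311.7 287.7] [312.2 283.4]
0.015 [312.2 287.1] [312.  289.3] [312.5 285. ]
```

It sticks out about 5 to 8 mm, so I'll advance 5 mm more.

Call:
{"method": "jog_arm", "body": {
  "motion": [
    [[-0.002,0,0,0,0,0,1],[-0.004,0,0,0,0,0,1],[-0.005,0,0,0,0,0,1],[-0.005,0,0,0,0,0,1],[-0.005,0,0,0,0,0,1],[-0.005,0,0,0,0,0,1]]
  ]
}}

```text
clock: 19.33
position: [0.503, -0.1624, 0.0429]
ee_rot: [-2.615, -1.741, -0.0]
force: [-0.3, -0.1, -1.7]
width: 0.258
gripper_force: 45.0
```

Run:
```python
from h import *
np.set_printoptions(precision=3,suppress=True,linewidth=200)
s=observe();M=R.from_rotvec(s["ee_rot"]);print(s["clock"],M.inv().apply(s["force"]),M.inv().apply(s["ft_torque"]),s["width"]*92)
b=save("side","pics/sd.png");print(b[276:294,306:318,2])
cv2.imwrite("pics/cf.png",cv2.resize(b[160:310,200:345,::-1],(580,600),interpolation=cv2.INTER_CUBIC))
```

```text
19.3333 [-0.25  -0.265  1.748] [-0.002 -0.133 -0.07 ] 23.747205621898264
[[181 181 186 186 183 182 185 184 179 180 181 184]
 [153 153 156 155 152 151 156 153 150 153 156 155]
 [153 149 149 143 130 128 131 126 131 142 149 154]
 [147 140 131 116  97  94 100  95  98 118 137 149]
 [142 119  97  89 104 115 117 101  84  88 114 140]
 [130  92  86 107 152 188 177 132  91  71  93 126]
 [115  81  86 138 198 224 218 185 139  80  85 122]
 [118  79  92 155 213 226 226 214 165  89  95 130]
 [126  91  93 157 214 227 228 216 169 100 114 140]
 [143 117  98 150 208 224 226 221 180 132 136 147]
 [146 142 127 150 194 219 224 218 185 149 150 148]
 [151 151 148 148 171 195 194 189 170 147 150 153]
 [150 155 150 144 147 162 157 155 153 140 151 150]
 [153 153 151 147 143 146 151 149 149 146 149 151]
 [152 151 152 149 146 148 147 148 148 151 149 147]
 [151 151 150 152 151 151 149 149 150 149 153 150]
 [150 152 148 150 153 152 148 148 150 150 150 150]
 [154 153 149 151 151 152 148 149 150 152 152 148]]
```

View pics/cf.png

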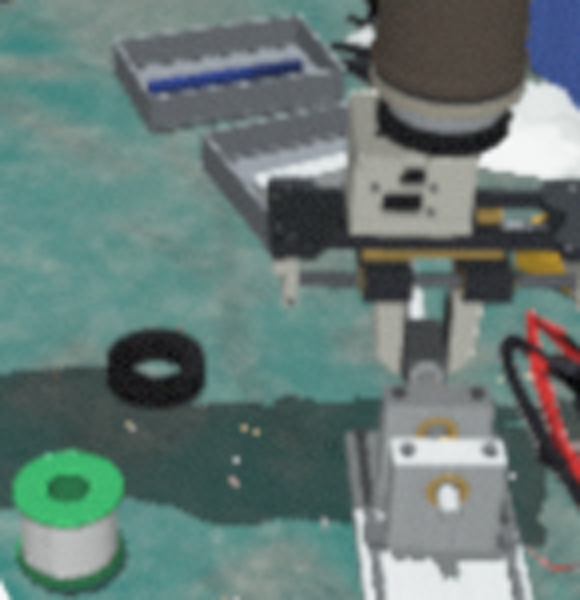

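The rod end now sticks out about 8 to 9.5 mm, and the pen, offcut and tape are where they should be. I'll add 2 mm, let it settle and hand in.

Call:
{"method": "jog_arm", "body": {
  "motion": [
    [[-0.001,0,0,0,0,0,1],[-0.002,0,0,0,0,0,1],[-0.002,0,0,0,0,0,1],[-0.002,0,0,0,0,0,1],[-0.002,0,0,0,0,0,1],[-0.002,0,0,0,0,0,1]]
  ]
}}

```text
clock: 19.88
position: [0.5022, -0.1643, 0.0429]
ee_rot: [-2.615, -1.741, -0.0]
force: [-0.1, 0.2, -2.4]
width: 0.255
gripper_force: 45.0
```

Run:
```python
from h import *
print(observe()["force"],observe()["ft_torque"]);print(sign_off())
```

```text
[-0.079265    0.16719926 -2.35570322] [-0.12621222  0.08860305 -0.00579152]
the job is handed in; nothing more can be done
None
```

The job is handed in at about 20 s: the pen and the small offcut are in their trays, and the rod is threaded through both bushings, still gripped, sticking out roughly 10 mm (estimated from the side camera) with almost no side load (wrist force about 2.4 N, mostly its weight); the tape was not touched.

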